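# Find the loose jig bolt and hold its dust cover open

## Robot

A 7-joint arm with a two-finger parallel gripper is mounted at the origin on the work surface. World frame = base frame: x ahead of the robot, y to its left, z up, the work surface at z = 0. Lengths are in mm, angles in rad, forces in N, time in s.
With the tool pointing down it reaches from about 425 to 950 mm from the base axis. Payload 4.7 kg.
Tool frame: the origin (TCP) lies on the mounting face of the last link; the fingertips stand bot.tip_extent ahead of it and the grasp point (between the pads) lies 164 mm ahead of it (bot.tip_extent is the distance from the TCP to the fingertips, in mm); z points along the fingers, y is the line along which they close (so a half turn about z gives the same grasp; the last joint's range is limited). The gripper opens to 87 mm and grips with 3 to 60 N. Pads are 19 mm wide; open, the fingers measure 117 mm over their backs; the gripper's body (75 mm by 190 mm) begins 51 mm behind the grasp point.
Start: joints at [1.313, 0.469, -0.049, 1.532, 0.024, 1.141, -0.082], TCP at [153.132, -657.405, 404.773] pointing down, gripper open.
Joint ranges: [-2.59, 2.59], [-0.33, 1.99], [-1.39, 1.29], [0.1, 2.45], [-1.04, 4.18], [0.21, 1.99], [-2.66, 2.66]. Speed limits (rad/s): [2.57, 2.57, 3.14, 3.14, 3.14, 3.14, 3.14].

## Interface

Orientations are given as a rotation vector (axis times angle).
In Python, from station import bot gives the robot as it stands. Calls block until the motion is done:
- bot.move_to(position, orientation): joint-space move of the TCP to a pose.
- bot.move_l(position, ori=None, max_speed=150): straight line of the TCP; ori=None keeps the orientation; max_speed is the mean speed in mm/s.
- bot.set_joints(angles): joint-space move.
- bot.gripper_to(opening): finger opening in mm; the grip force is fixed at half the most; returns when the fingers have stopped.
- bot.hold(seconds).
- bot.inverse_kinematics(position, orientation): joint angles nearest the present ones, or None.
- bot.capture(name): name is "side" or "top" or "wrist"; returns a dict with "img" (420x560x3 uint8, blue, green, red), "camera_matrix" (3x3 intrinsics, pixels), "position" and "attitude" of the camera in the world. Camera axes: x right, y down, z forward; pixel columns grow to the right and rows downward; lengths in mm; the calibration is good to about 2 mm. A picture is of the moment at which its call begins. There is no depth.
A pose or a line that the arm cannot do raises bot.PlanningError and nothing moves.
- bot.job_done(): hands the job in; it is judged then, once.
Readings, each from a call of its own:
- bot.read_clock(): time.
- bot.read_joint_pos(): joint angles.
- bot.read_dq(): joint speeds.
- bot.read_tau(): joint torques, N m.
- bot.read_tcp_pos(): TCP position.
- bot.read_tool_rot(): TCP orientation.
- bot.read_ft_force(): force on the tool from outside, world axes, zero at the start.
- bot.read_ft_torque(): the same for the moment, N m.
- bot.read_gripper_width(): finger opening in mm.
- bot.read_finger_force(): force on a finger pad.
Only numpy, scipy, OpenCV 4.12 (cv2) and the standard library are available. Lean on these libraries where they do the work, as an engineer would, in place of code of your own. Each camera call takes 0.05 s, during which the arm holds its last target. There are 200 camera calls.

## Task

Let the air off the clamping jig first: press the hinged pedal right down to its stop and let it come back up. Then tap the three bolt heads from above, one after another, until you find the loose one, which sinks under the tap and stays down, and lift that bolt's hinged dust cover by its handle to at least 45 degrees, so that a workmate could get at the nut. Finish while still holding that cover open with the gripper; keep the other two covers shut and leave the tools, offcuts and glue on the bench where they are.

Things in the scene. Friction and masses are not known exactly. Their poses are not given: they have to be found in the camera images.
- shoe_a: The left (seen from the robot) of three identical grey steel bolt shoes in a row on an 18 mm plywood jig board (fence at its far edge 48 mm over the bench). 120 x 60 x 40 mm high, fixed; origin on its underside, 18 mm over the bench; body x -55 to +65 mm. Own x points away from the robot: bolt at x +40, cover over x -56 to +12, its hinge axis along y through x +12, z +43 mm.
- bolt_a_top (a point): Centre of the top of the hex head (30 mm across flats, 12 mm thick) of the bolt in shoe_a, 82 mm over the bench before a tap; the head stands 9 mm clear of its washer on a 16 mm shank. All three look alike; exactly one is loose, and it may be any one.
- bolt_a (a joint): How far the bolt in shoe_a has sunk (m), 0 at the start. A tight bolt yields less than 1.5 mm even to a firm push; the loose one slides down under about 3 N by 7 mm to a hard stop and stays down.
- cover_a_handle (a point): Grip point on the cover handle of shoe_a: a round bar, 12 mm thick, 45 mm long, sticking straight out of the cover's free edge along the shoe's -x, level when shut. The point is on the bar's axis, 19 mm from its outer end, 92 mm from the hinge axis, 61 mm over the bench (43 mm over the board) when shut. Free space beside and beneath.
- cover_a (a joint): Opening angle of the steel dust cover (66 x 54 x 5 mm, 0.15 kg) of shoe_a (rad): 0 shut and level, 1.3 its stop. The handle end swings up and towards the bolt. Weight and a weak spring pull it shut from any angle (about 1 N at the handle), so it stays open only while held.
- shoe_b: The middle (seen from the robot) of three identical grey steel bolt shoes in a row on an 18 mm plywood jig board (fence at its far edge 48 mm over the bench). 120 x 60 x 40 mm high, fixed; origin on its underside, 18 mm over the bench; body x -55 to +65 mm. Own x points away from the robot: bolt at x +40, cover over x -56 to +12, its hinge axis along y through x +12, z +43 mm.
- bolt_b_top (a point): Centre of the top of the hex head (30 mm across flats, 12 mm thick) of the bolt in shoe_b, 82 mm over the bench before a tap; the head stands 9 mm clear of its washer on a 16 mm shank. All three look alike; exactly one is loose, and it may be any one.
- bolt_b (a joint): How far the bolt in shoe_b has sunk (m), 0 at the start. A tight bolt yields less than 1.5 mm even to a firm push; the loose one slides down under about 3 N by 7 mm to a hard stop and stays down.
- cover_b_handle (a point): Grip point on the cover handle of shoe_b: a round bar, 12 mm thick, 45 mm long, sticking straight out of the cover's free edge along the shoe's -x, level when shut. The point is on the bar's axis, 19 mm from its outer end, 92 mm from the hinge axis, 61 mm over the bench (43 mm over the board) when shut. Free space beside and beneath.
- cover_b (a joint): Opening angle of the steel dust cover (66 x 54 x 5 mm, 0.15 kg) of shoe_b (rad): 0 shut and level, 1.3 its stop. The handle end swings up and towards the bolt. Weight and a weak spring pull it shut from any angle (about 1 N at the handle), so it stays open only while held.
- shoe_c: The right (seen from the robot) of three identical grey steel bolt shoes in a row on an 18 mm plywood jig board (fence at its far edge 48 mm over the bench). 120 x 60 x 40 mm high, fixed; origin on its underside, 18 mm over the bench; body x -55 to +65 mm. Own x points away from the robot: bolt at x +40, cover over x -56 to +12, its hinge axis along y through x +12, z +43 mm.
- bolt_c_top (a point): Centre of the top of the hex head (30 mm across flats, 12 mm thick) of the bolt in shoe_c, 82 mm over the bench before a tap; the head stands 9 mm clear of its washer on a 16 mm shank. All three look alike; exactly one is loose, and it may be any one.
- bolt_c (a joint): How far the bolt in shoe_c has sunk (m), 0 at the start. A tight bolt yields less than 1.5 mm even to a firm push; the loose one slides down under about 3 N by 7 mm to a hard stop and stays down.
- cover_c_handle (a point): Grip point on the cover handle of shoe_c: a round bar, 12 mm thick, 45 mm long, sticking straight out of the cover's free edge along the shoe's -x, level when shut. The point is on the bar's axis, 19 mm from its outer end, 92 mm from the hinge axis, 61 mm over the bench (43 mm over the board) when shut. Free space beside and beneath.
- cover_c (a joint): Opening angle of the steel dust cover (66 x 54 x 5 mm, 0.15 kg) of shoe_c (rad): 0 shut and level, 1.3 its stop. The handle end swings up and towards the bolt. Weight and a weak spring pull it shut from any angle (about 1 N at the handle), so it stays open only while held.
- pedal_pad (a point): The air-release pedal, fixed to the bench left or right of the jig on a base 150 x 90 x 12 mm. Point to press: on top of its rubber-covered plate (130 x 70 x 8 mm), 105 mm from the hinge axis, 25 mm from the free end; 55 mm over the bench when up, 29 mm at the stop. Own x points to the hinge, whose axis is along own y, 50 mm over the bench.
- pedal (a joint): Pedal angle (rad): 0 up, 0.25 down at its stop. A spring brings it back: pressing on the pad takes about 4 N at first and 9 N at the stop.
- honing_stone: Black honing stone (150 x 50 x 20 mm) in a wooden tray 190 x 75 x 18 mm; lies on the other side of the jig from the pedal. Bystander, origin on its underside: leave it where it is.
- mallet: Wooden mallet lying down, head 75 x 130 x 60 mm at its +x end, handle 280 mm; origin in the handle. Bystander, origin on its underside: leave it where it is.
- chisel: Chisel lying down, 280 mm long, handle 28 mm thick. Bystander, origin on its underside: leave it where it is.
- offcut_small: Small wood offcut, 30 x 45 x 22 mm high, on the jig board between two shoes, near the fence. Bystander, origin on its underside: leave it where it is.
- offcut_long: Wood offcut 240 x 60 x 45 mm high. Bystander, origin on its underside: leave it where it is.
- glue_bottle: Glue bottle, 64 mm in diameter, 170 mm high, standing. Bystander, origin on its underside: leave it where it is.
- bar_clamp: Bar clamp lying flat, 300 x 110 mm, 26 mm high. Bystander, origin on its underside: leave it where it is.
Things that resemble listed ones, but are neither listed nor needed, are in the scene too. Leave any red look-alike of the part that bears pedal_pad alone.

How it is judged (in metres and radians):
On the way, in this order (a step that is already met when the one before it is completed fails the run):
1. the pedal is pressed down to its stop (value of joint pedal above 0.225 rad), for 0.1 s.
2. the pedal is back up (value of joint pedal below 0.05 rad), for 0.1 s.
3. the loose bolt has been tapped and has sunk (value of joint any of bolt_a, bolt_b, bolt_c above 0.005 m), for 0.1 s.
4. the cover of the sunken bolt is held open by the fingers (((value of joint bolt_a above 0.005 m and value of joint cover_a above 0.75 rad and contact force between the fingers and shoe_a above 0.3 N and value of joint each of cover_b, cover_c below 0.1 rad) or (value of joint bolt_b above 0.005 m and value of joint cover_b above 0.75 rad and contact force between the fingers and shoe_b above 0.3 N and value of joint each of cover_a, cover_c below 0.1 rad) or (value of joint bolt_c above 0.005 m and value of joint cover_c above 0.75 rad and contact force between the fingers and shoe_c above 0.3 N and value of joint each of cover_a, cover_b below 0.1 rad))), for 0.2 s.
At the end, for the whole second after the job is handed in: The loose bolt has sunk (more than 5 mm), its own cover is open by more than 0.75 rad (43 degrees) with the fingers bearing on it (more than 0.3 N), the other two covers are shut (under 0.1 rad) and the pedal is up (under 0.05 rad), all through the last second (((value of joint bolt_a above 0.005 m and value of joint cover_a above 0.75 rad and contact force between the fingers and shoe_a above 0.3 N and value of joint each of cover_b, cover_c below 0.1 rad) or (value of joint bolt_b above 0.005 m and value of joint cover_b above 0.75 rad and contact force between the fingers and shoe_b above 0.3 N and value of joint each of cover_a, cover_c below 0.1 rad) or (value of joint bolt_c above 0.005 m and value of joint cover_c above 0.75 rad and contact force between the fingers and shoe_c above 0.3 N and value of joint each of cover_a, cover_b below 0.1 rad)) and value of joint pedal below 0.05 rad); the arm keeps its last pose, push and grip.
It fails at once if the cover of a bolt that has not sunk is lifted (more than 0.3 rad) ((value of joint cover_a above 0.3 rad and value of joint bolt_a below 0.005 m) or (value of joint cover_b above 0.3 rad and value of joint bolt_b below 0.005 m) or (value of joint cover_c above 0.3 rad and value of joint bolt_c below 0.005 m)).
It fails at once if a bystander is moved by more than 30 mm (distance of any of honing_stone, mallet, chisel, offcut_small, offcut_long, glue_bottle, bar_clamp from where it was at the start of the episode above 0.03 m).
It also fails if it takes over 61 s, if anything falls off the work surface, if the arm or the gripper's body presses on something with over 40 N, if the wrist force passes 120 N, or if a joint passes its speed limit or range.

## Working session

There is one attempt and no reset: what is moved stays moved. The work goes in short steps, each a Python script; the robot and the scene stay as the last script left them, time stands still between calls to the robot, and variables do not carry over. Pictures are saved under pics/ and viewed, at most 10 in all, crops included, and the job is handed in when it is done.

```bash
ls; mkdir -p pics; python3 - <<'E'
from station import bot
import cv2,numpy as np
for n in ["top","side"]:
    c=bot.capture(n); cv2.imwrite(f"pics/{n}0.png",c["img"]); np.savez(f"{n}0.npz",**c)
    print(n,c["camera_matrix"],c["position"],c["attitude"])
print(bot.read_clock(),bot.tip_extent,bot.read_tool_rot(),bot.read_ft_force(),bot.read_gripper_width())
E
```

```text
pics
top [[473.5182824    0.         286.58147296]
 [  0.         473.5182824  211.49820719]
 [  0.           0.           1.        ]] [ 191.81199865   23.93038888 1763.33627784] [-1.99761129  2.22803409 -0.22825428]
side [[408.93490911   0.         284.38860016]
 [  0.         408.93490911 210.29350843]
 [  0.           0.           1.        ]] [ 360.19087876 -819.3635875   919.97826816] [-2.34703621  0.23271158 -0.12197102]
0.1 182.2 [-3.11933380e+00 -3.58470798e-01  4.48364825e-04] [0.18356469 0.57771192 0.86188811] 86.9153656815906
```

View pics/top0.png

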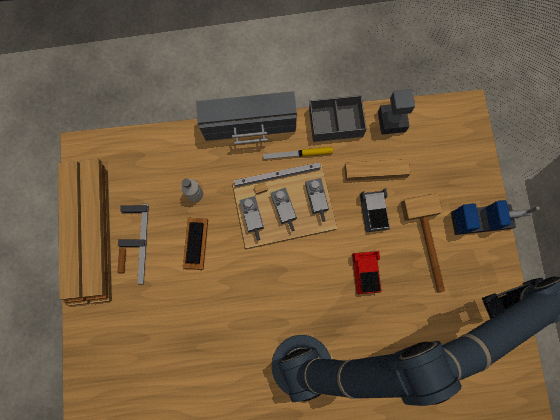

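View pics/side0.png

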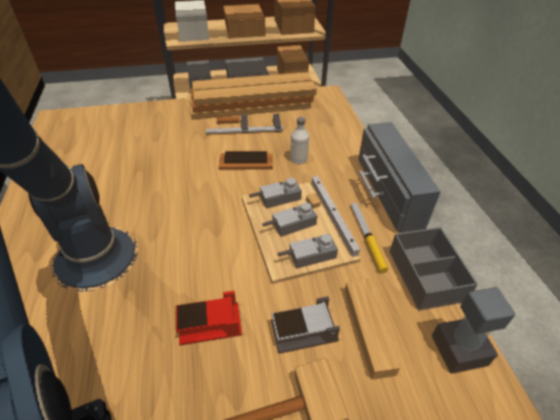

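Top view: the jig has three shoes at about (251,214), (284,205) and (318,196). Pedal candidates are the grey plate with a black pad at (374,210), the red look-alike at (367,272) and the black honing stone at (195,243). By the description I choose the grey one, and I'll check it in a close crop.

```bash
cat > h.py <<'E'
from station import bot
import cv2,numpy as np
from scipy.spatial.transform import Rotation as R
def px2w(c,uv,z):
    d=R.from_rotvec(c["attitude"]).as_matrix()@np.linalg.solve(c["camera_matrix"],[uv[0],uv[1],1.])
    p=np.asarray(c["position"]); return p+d*(z-p[2])/d[2]
def w2px(c,P):
    q=R.from_rotvec(c["attitude"]).as_matrix().T@(np.asarray(P,float)-c["position"]); q=c["camera_matrix"]@q; return q[:2]/q[2]
def down(yaw): # tool z down, tool x at yaw in world
    return (R.from_euler('z',yaw)*R.from_rotvec([np.pi,0,0])).as_rotvec()
E
python3 - <<'E'
from h import *
c=np.load("top0.npz"); im=c["img"][150:300,225:400]
cv2.imwrite("pics/crop1.png",cv2.resize(im,None,fx=4,fy=4,interpolation=cv2.INTER_CUBIC))
for n,uv,z in [("a",(251,214),58),("b",(284,205),58),("c",(318,196),58),("ped",(376,217),55)]: print(n,px2w(c,uv,z))
E
```

```text
a [553.44052712 121.58481056  58.        ]
b [573.91607859  -2.66809918  58.        ]
c [ 594.14243178 -131.54465814   58.        ]
ped [ 492.75637    -333.97923214   55.        ]
```

View pics/crop1.png

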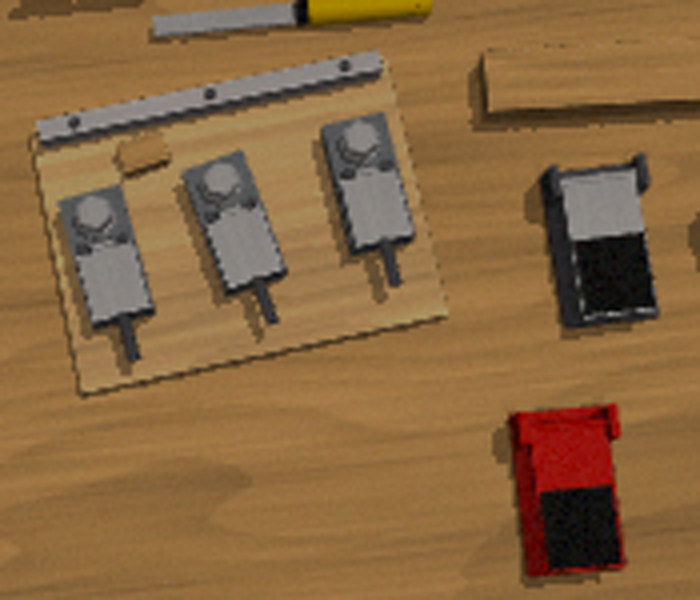

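The crop shows the grey pedal with ears (its hinge) at the top, (600,165), and the rubber free end at (618,314). The bolt heads are at crop (94,214), (221,180) and (359,142), and the handle ends at (134,360), (272,322) and (395,285).

```bash
python3 - <<'E'
from h import *
c=np.load("top0.npz"); f=lambda u,z: px2w(c,(225+(u[0]+.5)/4-.5,150+(u[1]+.5)/4-.5),z)
for n,b,h in [("a",(94,214),(134,360)),("b",(221,180),(272,322)),("c",(359,142),(395,285))]:
    B=f(b,82);H=f(h,61);d=(B-H)[:2];print(n,B,H,np.linalg.norm(d),np.degrees(np.arctan2(d[1],d[0])))
F=f((618,314),53);Hg=f((600,172),58);d=(Hg-F);d[2]=0;yaw=np.arctan2(d[1],d[0]);d/=np.linalg.norm(d)
P=F+25*d;print("ped",F,Hg,P,np.degrees(yaw))
bot.move_to([P[0]-60,P[1],182+180],down(yaw))
w=bot.capture("wrist");np.savez("w1.npz",**w);cv2.imwrite("pics/w1.png",w["img"]);print(w["position"],w["attitude"],w["camera_matrix"][0,0],bot.read_clock(),bot.read_ft_force())
E
```

```text
a [589.75789178 126.86120154  82.        ] [455.46622315 104.53594819  61.        ] 136.1347464908589 9.438786819265431
b [608.82827622   8.526346    82.        ] [476.5501401  -23.79326535  61.        ] 136.16924238713534 13.730119245723321
c [ 630.69946798 -121.14239603   82.        ] [ 498.3724248  -139.39161655   61.        ] 133.57949095890717 7.852129759647499
ped [ 450.76061895 -339.66275626   53.        ] [ 584.00152576 -341.82802882   58.        ] [ 475.75731849 -340.06897286   53.        ] -0.9310208289766891
[ 484.48260961 -342.69319584  342.81742656] [ 2.06473175 -2.10464647 -0.27175639] 365.4920141448364 1.6833 [-0.84433645 -0.44634026  0.08684595]
```

View pics/w1.png

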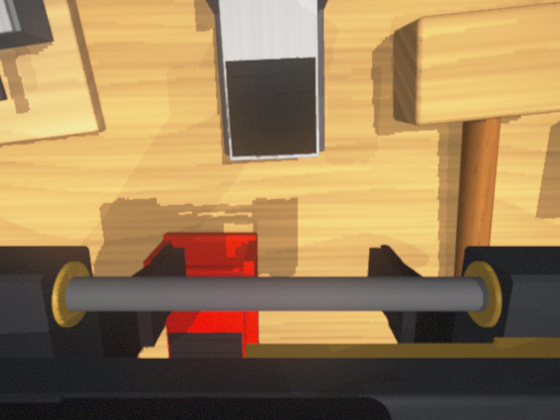

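The wrist view shows the grey pedal's rubber pad with its free edge from (230,158) to (319,155). The red look-alike is at (210,290), closer to the robot. Next I locate the pad from this view and press.

```bash
python3 - <<'E'
from h import *
w=np.load("w1.npz")
F=px2w(w,(275,157),53);G=px2w(w,(271,57),53);d=(G-F)/np.linalg.norm(G-F);P=F+25*d
print(F,G,P); yaw=np.arctan2(d[1],d[0])
bot.gripper_to(0); T=bot.tip_extent
bot.move_to([P[0],P[1],T+75],down(-.016))
f0=bot.read_ft_force(); print(f0)
for z in [54,45,38,33,30,29,28,27,26,25]:
    bot.move_l([P[0],P[1],T+z],max_speed=80); f=bot.read_ft_force()-f0
    print(z,bot.read_tcp_pos()[2]-T,f.round(1))
    if f[2]>16: break
bot.hold(.25); print(bot.read_tcp_pos()[2]-T,(bot.read_ft_force()-f0).round(1))
w=bot.capture("side");cv2.imwrite("pics/press.png",w["img"]) 
bot.move_l([P[0],P[1],T+140]);print(bot.read_clock())
E
```

```text
[ 453.14241127 -341.20434953   53.        ] [ 526.53375331 -339.72464829   53.        ] [ 478.13733159 -340.70040705   53.        ]
[ 0.21312053 -0.48938636  0.55346564]
54 54.36138055356574 [-1.6  0.2  1.5]
45 45.738769600072715 [-1.4 -0.5  6. ]
38 38.981653378951165 [-0.8 -0.6  5.1]
33 34.39931037978718 [ 0.1 -0.4  6. ]
30 31.693673632091873 [ 0.8 -0.7  7. ]
29 30.885090140916986 [ 0.3 -0.   7.8]
28 30.32308263517038 [-0.2  0.4 10.5]
27 30.062040535267613 [-1.7  1.1 15.3]
26 29.765063150956394 [-4.2  3.2 19.7]
29.804962517669082 [-2.9  2.3 19.6]
7.4
```

The pedal went to its stop: force rose sharply at 30 mm, up to 20 N. Now a close look at the jig.

```bash
python3 - <<'E'
from h import *
bot.move_to([430,0,430],down(0.16))
w=bot.capture("wrist");np.savez("w2.npz",**w);cv2.imwrite("pics/w2.png",w["img"]);print(bot.read_clock())
for B in [(590,127,82),(609,8.5,82),(631,-121,82),(455,105,61),(477,-24,61),(498,-139,61)]: print(w2px(w,B))
E
```

```text
8.8
[147.69784239 -25.98639377]
[299.16284311 -26.40309249]
[465.22033904 -28.60900817]
[169.04607765 146.63536352]
[307.76543264 144.89584451]
[432.09697233 141.8624573 ]
```

View pics/w2.png

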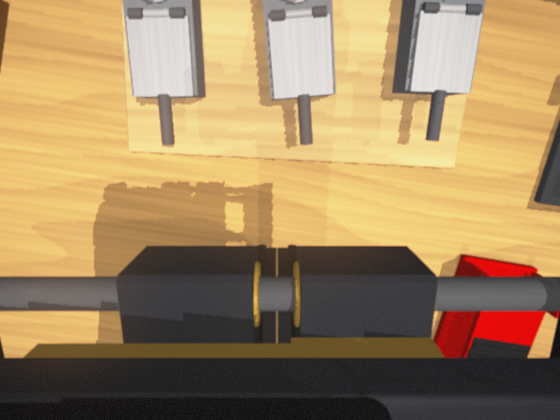

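The wrist view shows the handle ends at (167,144), (306,143) and (433,140), with the covers shut. Next I tap the bolts under a force guard, stopping at the one that sinks.

```bash
python3 - <<'E'
from h import *
import json
w=np.load("w2.npz"); T=bot.tip_extent
top={"a":(589.8,126.9),"b":(608.8,8.5),"c":(630.7,-121.1)}
bar={"a":((167,144),(163,97)),"b":((306,143),(303,97)),"c":((433,139),(440,93))}
geo={}
for k,(e,s) in bar.items():
    E=px2w(w,e,61)[:2];S=px2w(w,s,61)[:2];d=np.array(top[k])-E;u=d/np.linalg.norm(d);v=S-E
    print(k,E,S,np.linalg.norm(d),np.degrees([np.arctan2(d[1],d[0]),np.arctan2(v[1],v[0])]))
    geo[k]=dict(bolt=list(top[k]),end=list(E),u=list(u))
json.dump(geo,open("geo.json","w"))
for k in "bac":
    x,y=top[k]; yaw=float(np.arctan2(geo[k]["u"][1],geo[k]["u"][0]))
    bot.move_to([x,y,T+105],down(yaw)); f0=bot.read_ft_force()
    bot.move_l([x,y,T+84],max_speed=80)
    for z in np.arange(82,72.9,-1):
        bot.move_l([x,y,T+z],max_speed=50); f=(bot.read_ft_force()-f0)[2]
        if f>12: break
    bot.hold(.15);zr=bot.read_tcp_pos()[2]-T
    print(k,z,zr,f,bot.read_clock()); bot.move_l([x,y,T+105])
    if zr<78: break
E
```

```text
a [457.14938482 107.103877  ] [498.83346587 114.10426118] 134.11961897201564 [8.48789761 9.53323835]
b [478.47339663 -22.04623231] [518.74640322 -12.05383879] 133.85849190451992 [13.19100021 13.93462472]
c [ 500.69946956 -139.14068481] [ 541.60361281 -134.57673019] 131.24634936981764 [7.90070072 6.36654869]
b 73.0 74.93903557518001 13.905880454915012 12.7833
```

Bolt b sank to 75 mm, so it is the loose one. Before gripping its handle I plan the arc and check IK at several tool tilts.

```bash
cat >> h.py <<'E'
import json
g=json.load(open("geo.json"))["b"]; u=np.array(g["u"]); yaw=float(np.arctan2(u[1],u[0]))
H=np.r_[np.array(g["end"])+u*16.5,61.]; hinge=H+92*np.r_[u,0]; ys=np.array([-u[1],u[0],0])
def pose(th,k,lift=0):
    Rt=R.from_rotvec(ys*th).apply(H-hinge)+hinge
    o=R.from_rotvec(ys*th*k)*R.from_rotvec(down(yaw)); return Rt-164*o.as_matrix()[:,2]+[0,0,lift],o.as_rotvec()
E
python3 - <<'E'
from h import *
print(H,hinge,np.degrees(yaw))
for k in (1,.7,.4,0): print(k,[(lambda q:None if q is None else np.round(q,2).tolist())(bot.inverse_kinematics(*pose(t,k))) for t in (0,.5,1.0)])
bot.gripper_to(45)
p,o=pose(0,1,60); bot.move_to(p,o); w=bot.capture("wrist");np.savez("w3.npz",**w);cv2.imwrite("pics/w3.png",w["img"]);print(bot.read_clock(),bot.read_gripper_width(),w2px(w,H),w2px(w,H-19*np.r_[u,0]))
E
```

```text
[494.53804015 -18.28096627  61.        ] [584.11059801   2.71324435  61.        ] 13.191000214043235
1 [[0.28, 0.46, -0.4, 2.1, 0.3, 0.64, -1.67], [0.17, 0.63, -0.38, 1.74, 0.24, 1.32, -1.65], [0.07, 0.89, -0.32, 1.39, 0.22, 1.91, -1.65]]
0.7 [[0.28, 0.46, -0.4, 2.1, 0.3, 0.64, -1.67], [0.21, 0.56, -0.39, 1.83, 0.25, 1.16, -1.65], [0.12, 0.74, -0.36, 1.53, 0.23, 1.63, -1.65]]
0.4 [[0.28, 0.46, -0.4, 2.1, 0.3, 0.64, -1.67], [0.24, 0.49, -0.41, 1.92, 0.25, 0.99, -1.64], [0.18, 0.58, -0.39, 1.7, 0.23, 1.31, -1.64]]
0 [[0.28, 0.46, -0.4, 2.1, 0.3, 0.64, -1.67], [0.3, 0.4, -0.43, 2.04, 0.25, 0.75, -1.63], [0.29, 0.4, -0.44, 1.95, 0.22, 0.84, -1.61]]
14.7333 44.78416759958314 [275.78613743 236.89350441] [275.8421266  266.77268956]
```

View pics/w3.png

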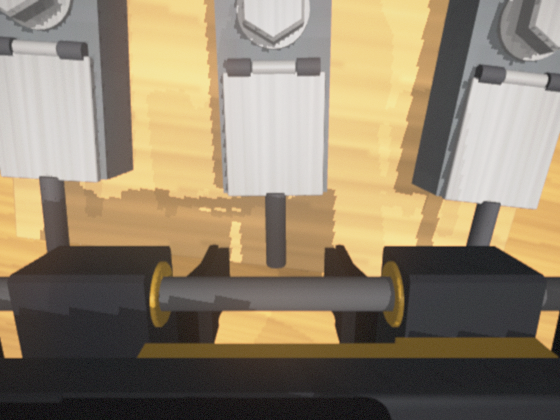

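The wrist view shows handle b running from (275,194) to (276,266), with its end at the predicted pixel and the bar centred between the fingers. Now I grip and lift it.

```bash
python3 - <<'E'
from h import *
k=.8
bot.move_l(*pose(0,k),max_speed=80); f0=bot.read_ft_force()
bot.gripper_to(0); print("w",bot.read_gripper_width(),bot.read_finger_force())
for t in np.arange(.1,1.01,.1):
    bot.move_l(*pose(t,k),max_speed=100); f=bot.read_ft_force()-f0
    print(round(t,1),f.round(1),round(bot.read_gripper_width(),1))
    if np.linalg.norm(f)>35: break
bot.hold(.4); print(bot.read_clock(),bot.read_finger_force(),(bot.read_ft_force()-f0).round(1),bot.read_gripper_width())
c=bot.capture("side");cv2.imwrite("pics/fin.png",cv2.resize(c["img"][130:330,170:400],None,fx=3,fy=3))
c=bot.capture("wrist");cv2.imwrite("pics/finw.png",c["img"])
E
```

```text
w 10.79423440684012 29.99383807182312
0.1 [ 1.1  1.3 -3.1] 11.2
0.2 [ 0.9  2.1 -3.8] 10.9
0.3 [ 0.1  1.9 -3. ] 10.7
0.4 [-0.4  2.9 -2.9] 10.8
0.5 [-2.7  3.2 -2.9] 11.2
0.6 [-1.4  4.4 -2.5] 11.0
0.7 [-3.   3.5 -1.6] 10.7
0.8 [-5.   3.1 -0.9] 10.9
0.9 [-4.8  3.3  0.8] 11.1
1.0 [-6.3  4.7  1.4] 11.0
19.8917 29.997049842331762 [-5.3  4.6  1.7] 11.354876919096892
```

View pics/fin.png

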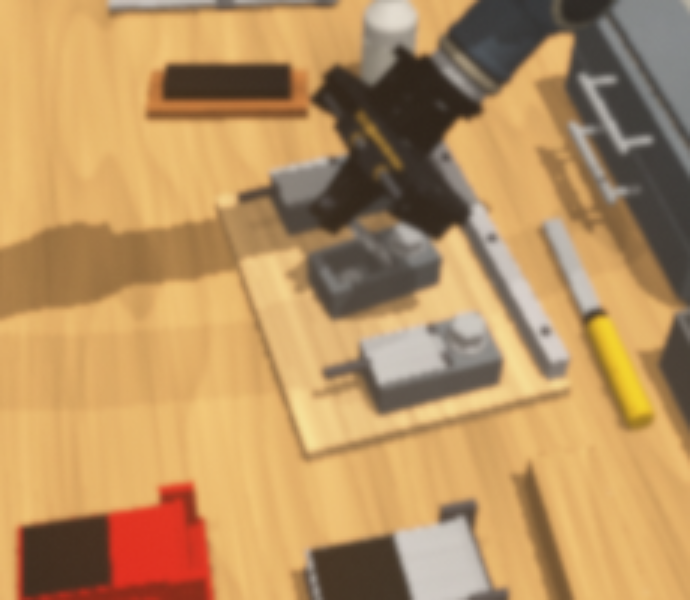

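View pics/finw.png

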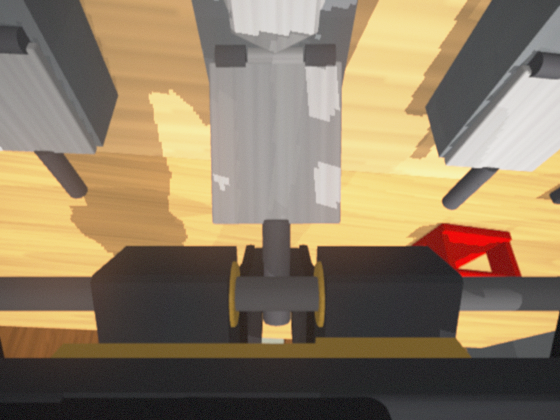

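The side view shows cover b open with its well exposed at crop (370,260), the other covers shut and the pedal up. The wrist view shows handle b gripped at (277,260).

```bash
python3 -c "
from station import bot
print(bot.job_done())"
```

```text
the job is handed in; nothing more can be done
None
```

The job is handed in after about 20 s on the robot clock: I pressed the pedal to its stop and let it back up, found the loose bolt on the first tap (b, the middle one), and its cover is held open at about 57 degrees, with the other two shut.

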